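# Dock the bush carrier and flip its keeper flag

### The arm

A 6-joint arm with a two-finger parallel gripper is mounted at the origin on a cart in front of the work surface, level with it; the furniture and walls round the work are solid. World frame = base frame: x ahead of the robot, y to its left, z up, the work surface at z = 0. Lengths are in m, angles in rad, forces in N, time in s.
With the tool pointing down it reaches from about 0.325 to 0.9 m from the base axis. Payload 6.1 kg.
Tool frame: the origin (TCP) lies midway between the tips of the shut fingers; the grasp point (between the pads) lies 19 mm behind it; z points along the fingers, y is the line along which they close (so a half turn about z gives the same grasp; the last joint's range is limited). The gripper opens to 85 mm and grips with 20 to 120 N. Pads are 22 mm wide; open, the fingers measure 114 mm over their backs; the gripper's body (76 mm by 85 mm) begins 54 mm behind the grasp point. The pads swing forward as they close: fully open they stand 13 mm farther back than shut.
Start: joints at [-1.466, 0.22, 1.526, -0, 1.395, -0.126], TCP at [0.143, -0.608, 0.231] pointing down, gripper open.
Joint ranges: [-2.98, 2.98], [-0.91, 2.08], [0.09, 2.57], [-1.24, 4.39], [0.2, 2.65], [-2.68, 2.68]. Speed limits (rad/s): [2.57, 2.57, 3.01, 3.14, 3.14, 3.14].

### API

Orientations are given as [roll, pitch, yaw] about the fixed x, y, z axes, in that order (R = Rz(yaw) Ry(pitch) Rx(roll)).
In Python, from plant import movep, move_l, set_joints, gripper_to, hold, inverse_kinematics, observe, get_image, get_calibration, Unreachable, job_done gives the robot as it stands. Calls block until the motion is done:
- movep(position, orientation): joint-space move of the TCP to a pose.
- move_l(position, feed=0.15, rotation=None, max_force=None): straight line of the TCP; rotation=None keeps the orientation; feed is the mean speed in m/s. With max_force (N) it stops when the force on the tool has changed by that much, and returns True; else False.
- set_joints(angles): joint-space move.
- gripper_to(opening, f_grip=None): finger opening in m; f_grip is the grip in N (None keeps the last); returns when the fingers have stopped.
- hold(seconds).
- inverse_kinematics(position, orientation): joint angles nearest the present ones, or None.
- observe(): the state.
- get_image(name): name is "scene" or "top" or "wrist"; returns (picture, depth): 400x640x3 uint8, red, green, blue; 400x640 float32, m along the optical axis (not along the pixel's ray), 0 where there is no reading.
- get_calibration(name): a dict with "intrinsics" (3x3 intrinsics, pixels), "dist_coeffs" ([k1, k2, p1, p2, k3] as OpenCV has them; the pictures are not rectified), "world_from_camera" (4x4, takes a point from camera to world coordinates). Camera axes: x right, y down, z forward; pixel columns grow to the right and rows downward; lengths in m; the calibration is good to about 2 mm. A picture is of the moment at which its call begins: read the wrist's pose just before it. get_calibration takes no time and is no camera call; for the wrist camera it gives the pose at the moment of the call.
A pose or a line that the arm cannot do raises Unreachable and nothing moves.
- job_done(): hands the job in; it is judged then, once.
The state is a dict: "time_s": time; "q": joint angles; "joint_velocities": joint speeds; "joint_torque": joint torques, N m; "eef_pos": TCP position; "tcp_rot": TCP orientation; "ft_force": force on the tool from outside, world axes, zero at the start; "torque": the same for the moment, N m; "opening": finger opening in m; "grasp_force": force on a finger pad.
Only numpy, scipy, OpenCV 4.12 (cv2) and the standard library are available. Lean on these libraries where they do the work, as an engineer would, in place of code of your own. Each camera call takes 0.05 s, during which the arm holds its last target. There are 200 camera calls.

### The job

Send the brass bush to inspection: with a fingertip push its carrier along the lane until it is fully home against the end stop, then put a fingertip under the free edge of that dock's flag and flip the flag right over its axle, so that it lies flat behind the carrier with its ring symbol up. Use the fingers only to push, gently: do not pinch or lift anything or touch the bush, and leave the other two docks and the things on the bench as they are.

Things in the scene. Friction and masses are not known exactly. Their poses are not given: they have to be found in the camera images.
- dock_bush: Dock of the brass bush: aluminium bed 167 x 80 x 50 mm high, screwed to the bench, a straight lane along its top. Origin on the bench right under the flag's axle; +x along the lane away from the robot to the end stop, +y left, z up. Bed from x = -20 to +147 mm; lane floor z = 50 mm; guide rails from x = 15 to 142 mm, tops z = 60 mm, 63 mm apart.
- dock_bush_axle (a point): Middle of the axle of that dock's flag: x = 0, z = 56 mm in the dock's frame, axle along y. Two cheeks hold it at y = +-28.5 to 35.5 mm, tops at z = 64 mm. Fingers that push the carrier must stay above z = 64 mm here.
- dock_bush_stop (a point): Face of the end stop's rubber bumpers: x = 130 mm, z = 63 mm in the dock's frame. The end stop's top is at z = 78 mm.
- carrier_bush: Loose carrier of the brass bush, 0.4 kg: black block 60 (x) x 60 (y) x 20 mm high that slides along the lane (friction a few N). Origin at the centre of its underside, axes as the dock's. Fully home its origin is at x = 100 mm in the dock's frame; it starts 20 to 45 mm short of that. The bush stands in a recess 5 mm deep at x = +3 mm.
- carrier_bush_push (a point): Middle of the robot-side face of the carrier's upright aluminium push plate: x = -30 mm, z = 28 mm in the carrier's frame. The plate is 6 mm thick, 58 mm wide, its top 37 mm above the carrier's underside.
- flag_bush (a joint): Flag hinge, rad: 0 = lying flat towards the robot, bar symbol up (open); 3.14 = turned over, lying flat on the lane, ring symbol up (shut), its edge close behind a carrier that is home; a carrier short of home is in its way. Flag: aluminium leaf 4 mm thick, 50 mm wide, 65 mm from axle to free edge, 45 g, no spring: past upright it falls over by its own weight, lightly damped.
- flag_bush_edge (a point): Middle of the flag's free edge, a slick black plastic bead of 3 mm radius on which a finger slides easily (friction about 0.25): at x = -65 mm, z = 56 mm in the dock's frame when open. The outer 45 mm of the open flag overhangs the bed's end: under it is only bare bench, 53 mm below its underside.
- brass_bush: Flanged brass bush, 38 mm diameter at the foot, 30 mm tall, standing loose in the recess of its carrier; origin at the centre of its underside.
- dock_shaft: A dock built exactly like dock_bush, holding the flanged shaft: waiting short of home, flag open (bar up). To be left alone.
- carrier_shaft: Carrier in dock_shaft, built like carrier_bush. To be left alone.
- flag_shaft (a joint): Hinge of the flag of dock_shaft, as flag_bush. To be left alone.
- flanged_shaft: Flanged steel shaft, 42 mm diameter, 50 mm tall, standing loose in carrier_shaft; origin at the centre of its underside.
- dock_pin: A dock built exactly like dock_bush, holding the stepped pin: already home, flag shut (ring up). To be left alone.
- carrier_pin: Carrier in dock_pin, built like carrier_bush. To be left alone.
- flag_pin (a joint): Hinge of the flag of dock_pin, as flag_bush. To be left alone.
- stepped_pin: Stepped steel pin, 24 mm diameter, 34 mm tall, standing loose in carrier_pin; origin at the centre of its underside.
- loupe: Black eye loupe, 38 mm diameter, 33 mm tall, standing on the bench; a bystander. Origin at the centre of its underside.
- screwdriver_a: Screwdriver with a yellow handle, 202 mm long, 26 mm thick, lying along y near the bench's front edge; a bystander. Origin at the centre of its underside.
- note_pad: Pad of notes, 76 x 76 x 18 mm; a bystander. Origin at the centre of its underside.
- dust_blower: Rubber dust blower with an upright nozzle, 58 mm diameter, 125 mm tall; a bystander. Origin at the centre of its underside.
There are look-alikes about, which are no part of the job. Leave any brown or pink look-alike of the brass_bush alone.

How it is judged:
On the way, in this order (a step that is already met when the one before it is completed fails the run):
1. the brass bush's carrier is home while its flag is still open (x of carrier_bush in the frame of dock_bush above 0.097 m and value of joint flag_bush below 0.5 rad), for 0.2 s.
2. the flag of that dock lies over on its other side, ring up (value of joint flag_bush above 3.04 rad and x of carrier_bush in the frame of dock_bush above 0.097 m), for 0.2 s.
At the end, for the whole second after the job is handed in: The bush's carrier rests in its lane within 3 mm of the end stop, the bush upright in its recess; that dock's flag lies within 0.1 rad of flat on the lane, ring up; the shaft's flag is still open, the pin's still shut, both their carriers within 6 mm of where they were (all of step 2 and z of carrier_bush in the frame of dock_bush below 0.053 m and linear speed of carrier_bush below 0.01 m/s and z of brass_bush in the frame of carrier_bush below 0.02 m and angle between brass_bush's own z axis and vertical below 0.1 rad and value of joint flag_shaft below 0.1 rad and value of joint flag_pin above 3.04 rad and distance of each of carrier_shaft, carrier_pin from where it was at the start of the episode below 0.006 m); the robot touches nothing.
It fails at once if the flag of the brass bush's dock is pinched or forced (more than 25 N by the gripper) (contact force between the fingers and flag_bush above 25 N).
It fails at once if the bush's carrier is lifted (8 mm) or tipped (0.15 rad) out of its lane, or squeezed or rammed (more than 35 N) (z of carrier_bush in the frame of dock_bush above 0.058 m or angle between carrier_bush's own z axis and vertical above 0.15 rad or contact force between the fingers and carrier_bush above 35 N).
It fails at once if the brass bush is handled, leaves its recess or tips (contact force between the fingers and brass_bush above 1 N or not (z of brass_bush in the frame of carrier_bush below 0.024 m and angle between brass_bush's own z axis and vertical below 0.3 rad)).
It fails at once if another dock is disturbed: its carrier or part moves more than 6 mm or its flag turns more than 0.3 rad (distance of any of carrier_shaft, carrier_pin, flanged_shaft, stepped_pin from where it was at the start of the episode above 0.006 m or value of joint flag_shaft above 0.3 rad or value of joint flag_pin below 2.84 rad).
It fails at once if a bystander is moved more than 15 mm (distance of any of loupe, screwdriver_a, note_pad, dust_blower from where it was at the start of the episode above 0.015 m).
It also fails if it takes over 38 s, if anything falls off the work surface, if the arm or the gripper's body presses on something with over 40 N, if the wrist force passes 120 N, or if a joint passes its speed limit or range.

## Working session

There is one attempt and no reset: what is moved stays moved. The work goes in short steps, each a Python script; the robot and the scene stay as the last script left them, time stands still between calls to the robot, and variables do not carry over. Pictures are saved under pics/ and viewed, at most 10 in all, crops included, and the job is handed in when it is done.

```bash
mkdir -p pics; ls
python3 - <<'E'
from plant import *
import cv2,numpy as np,pickle
d={}
for n in("scene","top"):
    p,z=get_image(n); d[n]=(p,z,get_calibration(n)); cv2.imwrite(f"pics/{n}0.png",p[...,::-1])
    c=d[n][2]; print(n,np.round(c["world_from_camera"],3).tolist(),np.round(c["intrinsics"],1).tolist(),c["dist_coeffs"])
pickle.dump(d,open("d.pkl","wb"))
print(observe())
E
```

```text
pics
scene [[-0.71, -0.393, 0.584, -0.162], [-0.703, 0.423, -0.571, 0.812], [-0.023, -0.817, -0.577, 0.747], [0.0, 0.0, 0.0, 1.0]] [[373.7, 0.0, 323.9], [0.0, 373.7, 202.8], [0.0, 0.0, 1.0]] [-0.0362429  0.         0.         0.         0.       ]
top [[-0.01, -0.989, 0.146, 0.37], [-1.0, 0.011, 0.011, 0.132], [-0.012, -0.146, -0.989, 1.209], [0.0, 0.0, 0.0, 1.0]] [[407.8, 0.0, 320.5], [0.0, 407.8, 194.2], [0.0, 0.0, 1.0]] [0.00050802 0.         0.         0.         0.        ]
{'time_s': 0.1, 'q': array([-1.46609448e+00,  2.21181443e-01,  1.52750809e+00,  2.49338326e-05,
        1.39467294e+00, -1.26098333e-01]), 'joint_velocities': array([ 5.84753521e-05, -2.69269733e-03, -3.17070159e-03, -1.16436035e-03,
        3.70900057e-04,  6.82492747e-04]), 'joint_torque': array([ 1.17043401e-03, -4.98243499e+01, -3.90546298e+01, -6.73279305e-05,
        5.75011654e-03, -1.18139290e-06]), 'eef_pos': array([ 0.14292112, -0.60788306,  0.23028142]), 'tcp_rot': array([-3.13983997e+00, -2.46925428e-04,  2.30795571e-01]), 'ft_force': array([-0.12126433,  0.28414533, -0.5500583 ]), 'torque': array([ 0.00035429,  0.03008106, -0.02354008]), 'grasp_force': 0.0, 'opening': 0.0856896305837762}
```

View pics/top0.png

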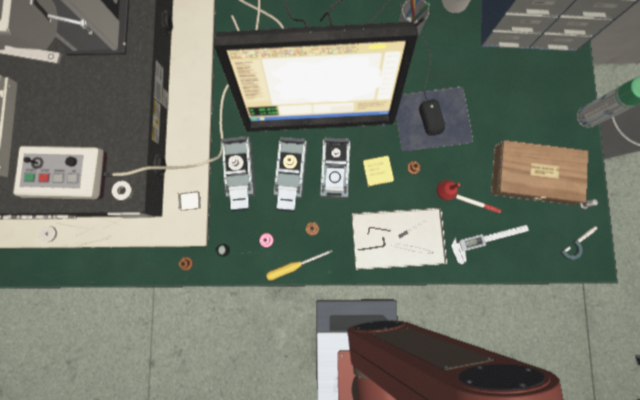

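View pics/scene0.png

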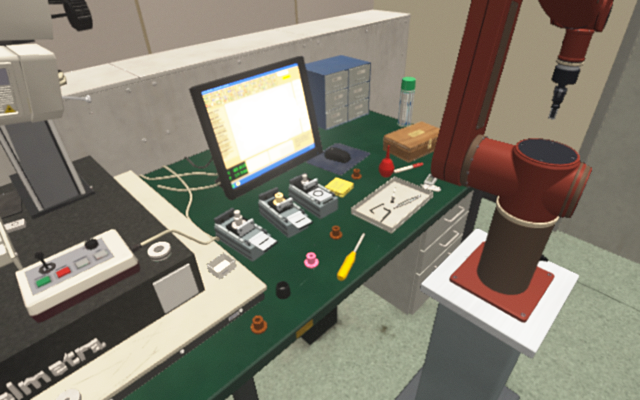

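```bash
cat > h.py <<'E'
import cv2,numpy as np
def rays(c,uv):
    k=np.asarray(c["intrinsics"]);W=np.asarray(c["world_from_camera"])
    n=cv2.undistortPoints(np.asarray(uv,float).reshape(-1,1,2),k,np.asarray(c["dist_coeffs"])).reshape(-1,2)
    return W[:3,3],np.c_[n,np.ones(len(n))]@W[:3,:3].T
def onplane(c,uv,z):
    o,d=rays(c,uv); return o+d*((z-o[2])/d[:,2])[:,None]
def cloud(c,dep):
    v,u=np.mgrid[:400,:640]
    o,d=rays(c,np.c_[u.ravel(),v.ravel()]); return (o+d*dep.reshape(-1,1)).reshape(400,640,3)
E
python3 - <<'E'
import pickle,cv2,numpy as np
from h import *
d=pickle.load(open("d.pkl","rb")); p,z,c=d["top"]
P=cloud(c,z)
for uv in [(290,160),(289,195),(285,206),(237,173),(336,168),(222,250),(300,267),(290,128),(250,128),(320,125),(240,120),(375,170)]:
    print(uv,P[uv[1],uv[0]].round(3))
im=cv2.resize(p[120:220,215:365],None,fx=5,fy=5,interpolation=cv2.INTER_CUBIC); cv2.imwrite("pics/topcrop.png",im[...,::-1])
E
```

```text
(290, 160) [0.64  0.231 0.065]
(289, 195) [0.539 0.234 0.059]
(285, 206) [0.508 0.245 0.058]
(237, 173) [0.599 0.378 0.084]
(336, 168) [0.615 0.099 0.063]
(222, 250) [0.386 0.432 0.018]
(300, 267) [0.335 0.207 0.   ]
(290, 128) [0.722 0.227 0.106]
(250, 128) [0.72  0.338 0.117]
(320, 125) [0.727 0.143 0.115]
(240, 120) [0.783 0.391 0.002]
(375, 170) [ 0.617 -0.018  0.02 ]
```

View pics/topcrop.png

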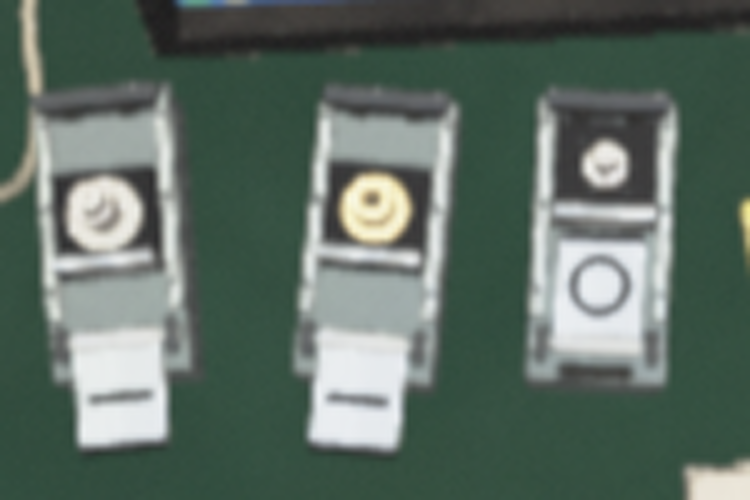

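The middle dock (crop 375,205 → full image 290,161) holds the brass bush. Its flag is open with the bar up, and the dock is yawed about -6°. I'll close the fingers and take a closer look with the wrist camera.

Run:
```python
from plant import *
import cv2,numpy as np,pickle
pi=np.pi
for p,a in [((.615,.23,.075),0),((.45,.24,.04),-.8),((.54,.235,.12),-.8),((.45,.24,.04),-.6),((.40,.245,.05),-.8)]:
    print(p,a,inverse_kinematics(p,[pi,a,-.11]))
gripper_to(0.0,20)
move_l([.143,-.608,.33],feed=.3)
movep([.48,.24,.33],[pi,0,-.11])
hold(.2)
c=get_calibration("wrist"); p,z=get_image("wrist")
cv2.imwrite("pics/w0.png",p[...,::-1]); pickle.dump((p,z,c),open("w0.pkl","wb"))
o=observe(); print(o["time_s"],o["eef_pos"],o["opening"],c["world_from_camera"].round(3),c["intrinsics"],o["ft_force"])
```

```text
(0.615, 0.23, 0.075) 0 [ 2.37884263e-01  4.39543594e-01  1.55857793e+00 -4.44089210e-16
  1.14347113e+00  1.91868059e+00]
(0.45, 0.24, 0.04) -0.8 None
(0.54, 0.235, 0.12) -0.8 None
(0.45, 0.24, 0.04) -0.6 None
(0.4, 0.245, 0.05) -0.8 None
4.7833 [0.48018952 0.23970091 0.33000594] 0.0002059352342447059 [[-0.11  -0.955 -0.274  0.55 ]
 [-0.994  0.106  0.03   0.231]
 [ 0.001  0.276 -0.961  0.472]
 [ 0.     0.     0.     1.   ]] [[294.93101562   0.         316.30226027]
 [  0.         294.93101562 198.44667853]
 [  0.           0.           1.        ]] [ 0.06824801 -0.07534328  0.14145578]
```

View pics/w0.png

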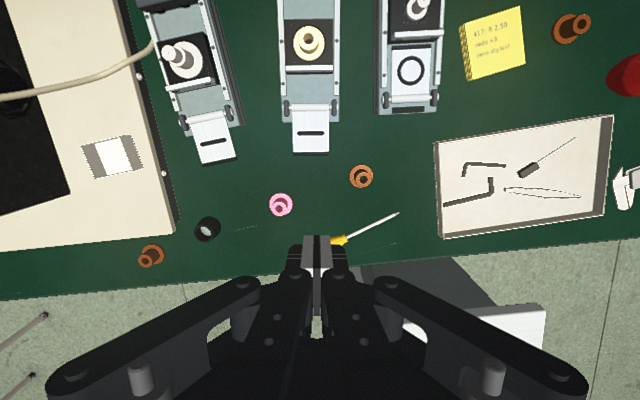

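Run:
```python
from plant import *
import numpy as np
from scipy.spatial.transform import Rotation as R
yaw=-.11
def ori(az,tilt,tw): # tool z tilted from down by tilt towards azimuth az; tool twist
    return (R.from_rotvec(tilt*np.array([np.sin(az),-np.cos(az),0]))*R.from_euler("xyz",[np.pi,0,yaw+tw])).as_euler("xyz")
print(R.from_euler("xyz",ori(0,.5,0)).apply([0,0,1]))
for P in [(.46,.245,.04),(.54,.235,.12)]:
  for tilt in (.3,.5,.7,.9):
    s=""
    for azd in range(-90,120,30):
      g=[t for t in range(0,360,30) if inverse_kinematics(P,ori(yaw+np.radians(azd),tilt,np.radians(t))) is not None]
      s+=f" {azd}:{len(g)}{g if len(g)<5 else ''}"
    print(P,tilt,s)
for pz in (.04,.3):
  print([ (x, None if (q:=inverse_kinematics((x,.24,pz),ori(0,0,0))) is None else q.round(2)) for x in (.38,.46,.6)])
```

```text
[ 4.79425539e-01  2.42861287e-16 -8.77582562e-01]
(0.46, 0.245, 0.04) 0.3  -90:10 -60:10 -30:10 0:10 30:10 60:10 90:11
(0.46, 0.245, 0.04) 0.5  -90:10 -60:11 -30:10 0:11 30:10 60:10 90:10
(0.46, 0.245, 0.04) 0.7  -90:10 -60:10 -30:10 0:10 30:0[] 60:10 90:11
(0.46, 0.245, 0.04) 0.9  -90:10 -60:10 -30:10 0:0[] 30:0[] 60:10 90:10
(0.54, 0.235, 0.12) 0.3  -90:10 -60:10 -30:10 0:11 30:10 60:10 90:10
(0.54, 0.235, 0.12) 0.5  -90:10 -60:10 -30:10 0:10 30:10 60:10 90:10
(0.54, 0.235, 0.12) 0.7  -90:10 -60:11 -30:10 0:10 30:11 60:11 90:10
(0.54, 0.235, 0.12) 0.9  -90:10 -60:10 -30:10 0:0[] 30:0[] 60:10 90:10
[(0.38, array([ 0.39,  0.04,  2.12, -0.  ,  0.98,  2.07])), (0.46, array([ 0.33,  0.2 ,  1.95, -0.  ,  1.  ,  2.01])), (0.6, array([ 0.26,  0.46,  1.6 , -0.  ,  1.08,  1.94]))]
[(0.38, array([ 0.39, -0.25,  1.87, -0.  ,  1.53,  2.07])), (0.46, array([ 0.33, -0.07,  1.71, -0.  ,  1.51,  2.01])), (0.6, array([ 0.26,  0.24,  1.38, -0.  ,  1.53,  1.94]))]
```

Run:
```python
import pickle,cv2,numpy as np
from h import *
w=pickle.load(open("w0.pkl","rb")); t=pickle.load(open("d.pkl","rb"))["top"]
for n,(p,z,c) in (("w",w),("t",t)):
    P=cloud(c,z)
    roi=(np.abs(P[...,1]-.235)<.055)&(P[...,0]>.46)&(P[...,0]<.71)&(z>0)
    # bed silhouette: points above bench
    b=roi&(P[...,2]>.035)&(P[...,2]<.075)
    Q=P[b]
    bed=Q[(Q[:,0]>.56)&(Q[:,0]<.68)]
    xs=np.arange(.565,.68,.01); m=[];wd=[]
    for x in xs:
        s=bed[np.abs(bed[:,0]-x)<.005][:,1]; m.append((s.min()+s.max())/2); wd.append(np.ptp(s))
    k=np.polyfit(xs,m,1); print(n,"bed centre y=%.4f+%.4f(x-.6)"%(np.polyval(k,.6),k[0]),"yaw",np.arctan(k[0]),"w",np.round(wd,3))
    # leaf
    hsv=cv2.cvtColor(p,cv2.COLOR_RGB2HSV)
    m=(roi&(P[...,0]<.56)&(hsv[...,2]>150)&(hsv[...,1]<60)).astype(np.uint8)
    cs,_=cv2.findContours(m,cv2.RETR_EXTERNAL,cv2.CHAIN_APPROX_NONE); cc=max(cs,key=cv2.contourArea)
    L=onplane(c,cc.reshape(-1,2),.058)[:,:2].astype(np.float32)
    r=cv2.minAreaRect(L*1000); print(" leaf",r,"zmed",np.median(P[m>0][:,2])); print(cv2.boxPoints(r).round(1).tolist())
    # push plate top: bright, z>.078
    h=roi&(P[...,2]>.081)&(P[...,2]<.092)
    u=np.array([np.cos(-.11),np.sin(-.11)])
    q=P[h]; 
    print(" high pts x quantiles",np.quantile(q[:,0],[0,.02,.1,.5,.9,1]).round(4), len(q))
    g=(hsv[...,0]>15)&(hsv[...,0]<35)&(hsv[...,1]>60)&(hsv[...,2]>100)&roi
    print(" bush",P[g].mean(0).round(4) if g.any() else None)
    if n=="w":
        im=cv2.resize(p[0:170,260:360],None,fx=3.5,fy=3.5,interpolation=cv2.INTER_CUBIC)
        x=cv2.resize(np.clip((P[0:170,260:360,2])*2500,0,255).astype(np.uint8),None,fx=3.5,fy=3.5,interpolation=cv2.INTER_NEAREST)
        cv2.imwrite("pics/wc.png",np.hstack([im[...,::-1],cv2.cvtColor(x,cv2.COLOR_GRAY2BGR)]))
```

```text
w bed centre y=0.2344+-0.1025(x-.6) yaw -0.10211383453806884 w [0.08  0.08  0.079 0.08  0.08  0.078 0.079 0.078 0.077 0.079 0.08  0.079]
 leaf ((529.9417114257812, 240.10780334472656), (76.70879364013672, 61.51719284057617), 87.87831115722656) zmed 0.05710872115636667
[[497.79998779296875, 202.89999389648438], [559.2999877929688, 200.60000610351562], [562.0999755859375, 277.29998779296875], [500.6000061035156, 279.6000061035156]]
 high pts x quantiles [0.599  0.5995 0.6012 0.6051 0.6258 0.6446] 345
 bush [0.6296 0.2315 0.0808]
t bed centre y=0.2339+-0.1031(x-.6) yaw -0.10271947831396032 w [0.081 0.078 0.078 0.08  0.077 0.077 0.077 0.077 0.078 0.078 0.078 0.078]
 leaf ((529.0950927734375, 239.85531616210938), (74.48260498046875, 60.43839645385742), 89.33049774169922) zmed 0.057495316317241474
[[498.3999938964844, 203.0], [558.9000244140625, 202.3000030517578], [559.7000122070312, 276.70001220703125], [499.29998779296875, 277.3999938964844]]
 high pts x quantiles [0.598  0.5996 0.6001 0.6057 0.6318 0.6938] 68
 bush [0.63   0.2284 0.0729]
```

View pics/wc.png

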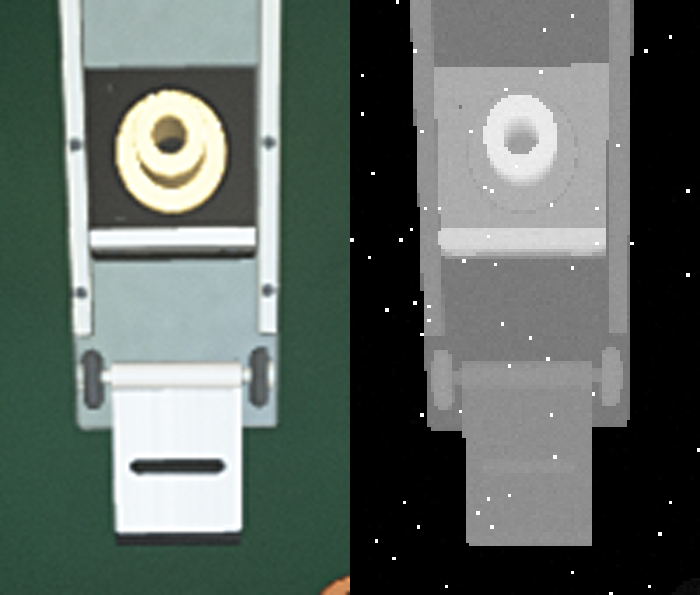

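The crop shows the axle at wrist pixel ≈(310,107), the bead end at ≈(311,155), and the top edge of the push plate at ≈(309,70). The carrier is well short of home.

Run:
```python
import pickle,numpy as np
from h import *
p,z,c=pickle.load(open("w0.pkl","rb"))
yaw=-.1025;u=np.array([np.cos(yaw),np.sin(yaw)])
P=cloud(c,z)
for n,uv,zz in (("axle",(310,107),.059),("beadend",(311,154.8),.056),("plate",(309,70.2),.087),("rail start",(283.5,95.2),.06),("bed end",(288,121.8),.05)):
    q=onplane(c,[uv],zz)[0]; print(n,q.round(4),"along",(q[:2]@u).round(4))
g=P[(z>0)&(P[...,2]>.045)&(np.abs(P[...,1]-.24)<.024)&(P[...,0]<.56)&(P[...,0]>.46)]
s=np.sort(g[:,:2]@u); print("leaf end along",s[[5,20,60]])
```

```text
axle [0.5595 0.2383 0.059 ] along 0.5321
beadend [0.4955 0.2444 0.056 ] along 0.4679
plate [0.6011 0.2341 0.087 ] along 0.574
rail start [0.5781 0.2713 0.06  ] along 0.5473
bed end [0.5436 0.271  0.05  ] along 0.513
leaf end along [0.44189487 0.4425958  0.44440363]
```

```bash
cat >> h.py <<'E'
YAW=-.1025; AX=np.array([.5597,.2385])
def D(x,z,y=0.): # dock frame -> world
    c,s=np.cos(YAW),np.sin(YAW); return [AX[0]+c*x-s*y,AX[1]+s*x+c*y,z]
E
python3 - <<'E'
from plant import *
from h import *
pi=np.pi
movep(D(8,.2) if 0 else D(.008,.16),[pi,0,YAW])
move_l(D(.008,.074),feed=.1)
f0=observe()["ft_force"]
def rep(s):
    o=observe(); q=np.array(o["eef_pos"][:2])-AX
    print(s,"t%.2f"%o["time_s"],"x %.4f"%(q@[np.cos(YAW),np.sin(YAW)]),"F",(o["ft_force"]-f0).round(1),"z %.4f"%o["eef_pos"][2])
rep("start")
r=move_l(D(.050,.074),feed=.04,max_force=12); rep(("a",r))
r=move_l(D(.068,.074),feed=.02,max_force=14); rep(("b",r))
hold(.3); rep("hold")
E
```

```text
start t6.58 x 0.0087 F [0. 0. 0.] z 0.0748
('a', False) t7.78 x 0.0501 F [-1.5  0.5 -1.2] z 0.0739
('b', True) t8.37 x 0.0587 F [-0.5 -0.3 -1.6] z 0.0732
hold t8.67 x 0.0571 F [-0.7 -0.3 -0.4] z 0.0723
```

Run:
```python
from plant import *
from h import *
import pickle
pi=np.pi
f0=observe()["ft_force"]
r=move_l(D(.066,.074),feed=.015,max_force=10); o=observe()
print(r,(np.array(o["eef_pos"][:2])-AX)@[np.cos(YAW),np.sin(YAW)],o["ft_force"]-f0)
move_l(D(.02,.076),feed=.1); move_l(D(.0,.16),feed=.2)
movep(D(-.08,.33),[pi,0,YAW]); hold(.1)
c=get_calibration("wrist"); p,z=get_image("wrist"); pickle.dump((p,z,c),open("w1.pkl","wb"))
cv2.imwrite("pics/w1.png",cv2.resize(p[0:170,250:370],None,fx=3.5,fy=3.5,interpolation=cv2.INTER_CUBIC)[...,::-1])
print(observe()["time_s"])
P=cloud(c,z)
q=(P[...,:2]-AX); x=q@[np.cos(YAW),np.sin(YAW)]; y=q@[-np.sin(YAW),np.cos(YAW)]
h=(z>0)&(P[...,2]>.081)&(P[...,2]<.092)&(np.abs(y)<.026)&(x>.02)&(x<.12)
print(np.quantile(x[h],[0,.02,.1,.5]))
```

```text
True 0.0585884600384658 [0.61838425 0.26476734 0.10759373]
11.0917
[0.06988561 0.07005132 0.07036287 0.07372788]
```

View pics/w1.png

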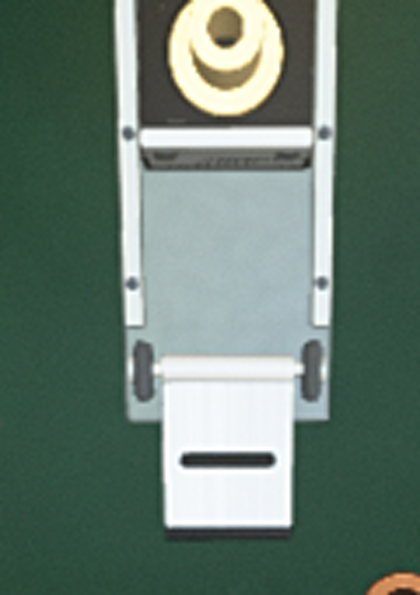

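The push plate's face is at dock x ≈ 70 mm (crop row ≈165), so the carrier is home, and the flag is still open. Next comes the flip with a tilted finger.

```bash
cat > flip.py <<'E'
from plant import *
from h import *
T=.65; a=np.pi/2-T; n=np.array([np.sin(a),np.cos(a)]); ori=[np.pi,-T,YAW]; H=.011
def tcp(corner): q=np.array(corner)-H*n; return D(q[0],q[1])
def corner(th):
    if th<0.01: return (-.055,.036)
    R=.054; d=np.array([-np.cos(th),np.sin(th)]); m=np.array([np.sin(th),np.cos(th)])
    if th<a:   # bead touches finger's upper face, tip corner s past it
        s=.012; t=np.array([np.cos(a),-np.sin(a)])
        return np.array([0,.056])+.065*d-.003*n+s*t
    return np.array([0,.056])+R*d-.002*m
pts=[tcp((-.09,.12)),tcp((-.09,.036))]+[tcp(corner(0))]
arc=[tcp(corner(th)) for th in np.radians([15,30,45,60,75,90,100,108])]
E
python3 - <<'E'
from flip import *
for p in pts+arc: print(np.round(p,3), inverse_kinematics(p,ori) is not None)
E
```

```text
[0.461 0.249 0.113] False
[0.461 0.249 0.029] False
[0.496 0.245 0.029] False
[0.493 0.245 0.055] False
[0.5   0.245 0.07 ] False
[0.51  0.244 0.084] False
[0.522 0.242 0.095] False
[0.535 0.241 0.101] False
[0.549 0.24  0.103] False
[0.558 0.239 0.103] True
[0.566 0.238 0.101] True
```

```bash
python3 - <<'E'
from plant import *
import re
s=open("flip.py").read()
s=s.replace("ori=[np.pi,-T,YAW]","ori=(Rot.from_euler('xyz',[np.pi,-T,YAW])*Rot.from_euler('z',np.pi)).as_euler('xyz')").replace("from h import *","from h import *\nfrom scipy.spatial.transform import Rotation as Rot")
open("flip.py","w").write(s)
E
for T in .6 .65 .7; do sed -i "s/^T=[.0-9]*/T=$T/" flip.py
python3 - <<'E'
from flip import *
print(T)
for p in pts+arc:
    q=inverse_kinematics(p,ori); print(np.round(p,3), None if q is None else q.round(2))
E
done
```

```text
0.6
[0.461 0.249 0.114] [ 0.57 -0.16  2.28 -0.63  0.63 -0.46]
[0.461 0.249 0.03 ] [ 0.57  0.04  2.3  -0.88  0.47 -0.17]
[0.496 0.245 0.03 ] [ 0.51  0.09  2.24 -0.86  0.44 -0.23]
[0.492 0.245 0.055] [ 0.52  0.02  2.24 -0.77  0.49 -0.33]
[0.499 0.245 0.071] [ 0.51 -0.    2.23 -0.72  0.51 -0.39]
[0.509 0.244 0.084] [ 0.5  -0.01  2.21 -0.68  0.53 -0.45]
[0.522 0.242 0.096] [ 0.48 -0.01  2.18 -0.64  0.55 -0.51]
[0.535 0.241 0.101] [ 0.46 -0.    2.16 -0.62  0.55 -0.55]
[0.549 0.24  0.104] [ 0.44  0.02  2.13 -0.6   0.55 -0.57]
[0.558 0.239 0.103] [ 0.43  0.04  2.11 -0.6   0.54 -0.59]
[0.565 0.238 0.102] [ 0.42  0.05  2.1  -0.59  0.53 -0.6 ]
0.65
[0.461 0.249 0.113] [ 0.59 -0.17  2.3  -0.74  0.61 -0.34]
[0.461 0.249 0.029] [ 0.59  0.05  2.32 -1.04  0.46  0.  ]
[0.496 0.245 0.029] [ 0.53  0.1   2.26 -1.03  0.43 -0.05]
[0.493 0.245 0.055] [ 0.54  0.03  2.27 -0.92  0.47 -0.17]
[0.5   0.245 0.07 ] [ 0.53  0.    2.25 -0.86  0.49 -0.25]
[0.51  0.244 0.084] [ 0.51 -0.01  2.23 -0.81  0.51 -0.32]
[0.522 0.242 0.095] [ 0.5  -0.02  2.21 -0.76  0.51 -0.38]
[0.535 0.241 0.101] [ 0.48 -0.01  2.18 -0.74  0.52 -0.42]
[0.549 0.24  0.103] [ 0.46  0.01  2.16 -0.72  0.51 -0.45]
[0.558 0.239 0.103] [ 0.45  0.03  2.14 -0.72  0.5  -0.46]
[0.566 0.238 0.101] [ 0.44  0.05  2.13 -0.72  0.5  -0.47]
0.7
[0.462 0.249 0.113] [ 0.61 -0.16  2.33 -0.86  0.59 -0.22]
[0.462 0.249 0.029] [ 0.61  0.06  2.33 -1.2   0.47  0.18]
[0.497 0.245 0.029] [ 0.55  0.11  2.28 -1.21  0.43  0.14]
[0.494 0.245 0.055] [ 0.56  0.04  2.29 -1.08  0.46 -0.  ]
[0.501 0.245 0.07 ] [ 0.55  0.01  2.28 -1.01  0.48 -0.09]
[0.511 0.244 0.084] [ 0.53 -0.01  2.26 -0.95  0.49 -0.17]
[0.523 0.242 0.095] [ 0.51 -0.01  2.23 -0.91  0.49 -0.23]
[0.536 0.241 0.101] [ 0.5  -0.01  2.21 -0.88  0.49 -0.27]
[0.549 0.24  0.103] [ 0.48  0.01  2.19 -0.86  0.48 -0.3 ]
[0.559 0.239 0.102] [ 0.46  0.03  2.17 -0.86  0.47 -0.32]
[0.566 0.238 0.101] [ 0.46  0.05  2.16 -0.86  0.47 -0.32]
```

```bash
sed -i "s/^T=[.0-9]*/T=.65/; s/\.036/.030/g" flip.py
python3 - <<'E'
from flip import *
def rep(s):
    o=observe(); print(s,"t%.2f"%o["time_s"],o["eef_pos"].round(4),"F",(o["ft_force"]-f0).round(1))
f0=observe()["ft_force"]
movep(tcp((-.09,.23)),ori)
move_l(pts[0],feed=.15); move_l(pts[1],feed=.1); f0=observe()["ft_force"]; rep("low")
r=move_l(pts[2],feed=.06,max_force=10); rep(("under",r))
if not r:
    for i,p in enumerate(arc):
        r=move_l(p,feed=.05,max_force=12); rep((i,r))
        if r: break
    else:
        hold(.3); move_l(tcp((-.06,.18)),feed=.15)
        move_l(tcp((-.12,.26)),feed=.2); rep("off")
E
```

```text
low t15.24 [0.4619 0.249  0.024 ] F [0. 0. 0.]
('under', False) t15.97 [0.4961 0.2447 0.023 ] F [-0.2  0.1 -0.7]
(0, False) t16.76 [0.4932 0.2453 0.0546] F [-0.   0.4 -2. ]
(1, False) t17.25 [0.4998 0.2446 0.0703] F [-1.1  0.2 -1.7]
(2, False) t17.74 [0.5101 0.2435 0.0838] F [-0.2 -0.6 -1.5]
(3, False) t18.23 [0.5225 0.2422 0.0951] F [-0.7 -0.5 -1.3]
(4, False) t18.66 [0.5356 0.2409 0.1012] F [ 0.1 -1.2 -1.5]
(5, False) t19.09 [0.5494 0.2395 0.1034] F [ 0.5 -1.3 -2.1]
(6, False) t19.43 [0.5586 0.2385 0.1029] F [-0.7 -0.  -1.2]
(7, False) t19.73 [0.5659 0.2378 0.1012] F [-0.6 -0.6 -1. ]
off t21.52 [0.4317 0.2514 0.2522] F [-0.2 -0.5 -1.9]
```

Run:
```python
from plant import *
from h import *
movep(D(-.08,.33),[np.pi,0,YAW+np.pi] if inverse_kinematics(D(-.08,.33),[np.pi,0,YAW+np.pi]) is not None else [np.pi,0,YAW]); hold(.1)
p,z=get_image("top"); c=get_calibration("top")
cv2.imwrite("pics/t2.png",cv2.resize(p[120:220,215:365],None,fx=5,fy=5,interpolation=cv2.INTER_CUBIC)[...,::-1])
c=get_calibration("wrist"); p,z=get_image("wrist"); P=cloud(c,z)
q=(P[...,:2]-AX); x=q@[np.cos(YAW),np.sin(YAW)]; y=q@[-np.sin(YAW),np.cos(YAW)]
m=(z>0)&(np.abs(y)<.026)
h=m&(P[...,2]>.081)&(P[...,2]<.092)&(x>.02)&(x<.12); print("plate",np.quantile(x[h],[.02,.1]))
for a in range(-60,75,10):
    k=m&(np.abs(y)<.02)&(np.abs(x-a/1000)<.003); print(a,np.median(P[k][:,2]).round(4) if k.any() else None,end="; ")
print(observe()["time_s"])
```

```text
Traceback (most recent call last):
IndexError: index -1 is out of bounds for axis 0 with size 0
```

View pics/t2.png

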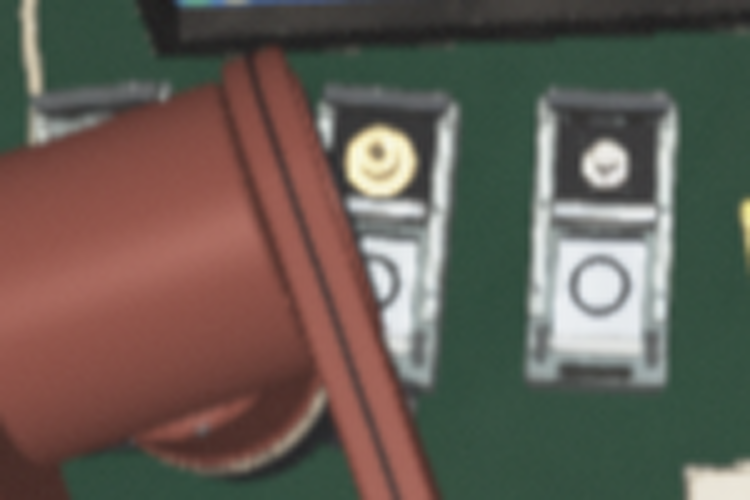

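The flag is over with the ring up (crop ≈380,285), and the carrier's plate lines up with the pin dock's. One depth check, then I'll hand it in.

Run:
```python
from plant import *
from h import *
p,z=get_image("top"); c=get_calibration("top"); P=cloud(c,z)
q=(P[...,:2]-AX); x=q@[np.cos(YAW),np.sin(YAW)]; y=q@[-np.sin(YAW),np.cos(YAW)]
for a in (10,20,30,40,50,60):
    k=(z>0)&(y<-.005)&(y>-.022)&(np.abs(x-a/1000)<.004)&(P[...,2]<.2); print(a,k.sum(),np.median(P[k][:,2]).round(4) if k.any() else None)
h=(z>0)&(y<-.0)&(y>-.025)&(P[...,2]>.078)&(P[...,2]<.095)&(x>.05)&(x<.09); print("plate",np.quantile(x[h],[.02,.1]) if h.any() else 0)
job_done()
```

```text
10 12 0.0577
20 13 0.0567
30 17 0.0583
40 16 0.0572
50 15 0.0586
60 18 0.0579
plate [0.0693107  0.06941636]
the job is handed in; nothing more can be done
```

The brass bush's carrier is home against the end stop, its flag lies flat behind it with the ring up, and the job has been handed in. No verdict came back, but the last depth check showed the flag level and the carrier within about 1 mm of home.

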